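Rebuild a slip clutch and hold the spread circlip at its groove

ROBOT

A 6-joint arm with a two-finger parallel gripper is mounted at the origin on the work surface. World frame = base frame: x ahead of the robot, y to its left, z up, the work surface at z = 0. Lengths are in mm, angles in rad, forces in N, time in s.
With the tool pointing down it reaches from about 350 to 975 mm from the base axis. Payload 7.1 kg.
Tool frame: the origin (TCP) lies on the front face of the gripper's body, between the roots of the fingers; the fingertips stand 80 mm ahead of it and the grasp point (between the pads) lies 61 mm ahead of it (env.tips_ahead is the distance from the TCP to the fingertips, in mm); z points along the fingers, y is the line along which they close (so a half turn about z gives the same grasp; the last joint's range is limited). The gripper opens to 88 mm and grips with 3 to 60 N. Pads are 20 mm wide; open, the fingers measure 115 mm over their backs; the gripper's body (75 mm by 178 mm) begins 61 mm behind the grasp point.
Start: joints at [1.27, 0.423, 1.63, -0, 1.089, -0.019], TCP at [173.772, 600.341, 302.675] pointing down, gripper open.
Joint ranges: [-3, 3], [-0.9, 2.11], [0.09, 2.58], [-1.31, 4.45], [0.11, 2.69], [-2.54, 2.54]. Speed limits (rad/s): [2.39, 2.39, 3.01, 3.14, 3.14, 3.14].

INTERFACE

Orientations are given as a unit quaternion [x, y, z, w].
In Python, from station import env, set_gripper, viewer, workorder gives the robot as it stands. Calls block until the motion is done:
- env.reach(position, orientation): joint-space move of the TCP to a pose.
- env.move_l(position, rot=None, rate=150, f_stop=None): straight line of the TCP; rot=None keeps the orientation; rate is the mean speed in mm/s. With f_stop (N) it stops when the force on the tool has changed by that much, and returns True; else False.
- env.move_joints(angles): joint-space move.
- set_gripper(opening): finger opening in mm; the grip force is fixed at half the most; returns when the fingers have stopped.
- env.hold(seconds).
- env.ik(position, orientation): joint angles nearest the present ones, or None.
- env.read_state(): the state.
- viewer.camera(name): name is "scene" or "top" or "wrist"; returns the picture (384x512x3 uint8, blue, green, red); there is no depth.
- viewer.camera_params(name): a dict with "fx", "fy", "cx", "cy" (pixels), "dist" ([k1, k2, p1, p2, k3] as OpenCV has them; the pictures are not rectified), "pose" (4x4, takes a point from camera to world coordinates); the wrist camera has in their place "tool_from_camera" (4x4, takes a point from camera to tool coordinates, whose origin is the TCP and whose axes are the flange's). Camera axes: x right, y up, looking along -z (the intrinsics and any distortion apply to the point x, -y, -z); pixel columns grow to the right and rows downward; lengths in mm; the calibration is good to about 2 mm. A picture is of the moment at which its call begins: read the wrist's pose just before it. camera_params takes no time and is no camera call.
A pose or a line that the arm cannot do raises env.IKError and nothing moves.
- workorder.sign_off(): hands the job in; it is judged then, once.
The state is a dict: "time_s": time; "qpos": joint angles; "dq": joint speeds; "tau": joint torques, N m; "tool_pos": TCP position; "orientation": TCP orientation; "force": force on the tool from outside, world axes, zero at the start; "wrist_torque": the same for the moment, N m; "width": finger opening in mm; "grip_force": force on a finger pad.
Only numpy, scipy, OpenCV 4.12 (cv2) and the standard library are available. Lean on these libraries where they do the work, as an engineer would, in place of code of your own. Each camera call takes 0.05 s, during which the arm holds its last target. There are 200 camera calls.

TASK

Rebuild the slip clutch on the drive unit: put the flat, thin fibre separator disc over the upright axle stub flat onto the steel plate, then stack the toothed pulley flat on top of it, letting go of each. Then pick up the circlip pliers by their black handles, squeeze them up to the stop screw so that the ring on their tips is spread, and slide the ring down over the stub, flat, until it is level with the groove just above the pulley. Finish there, still gripping the pliers with the ring held spread and not leaning on the pulley, and leave the other things on the bench where they are.

Things in the scene. Friction and masses are not known exactly. Their poses are not given: they have to be found in the camera images.
- drive: Fixed aluminium gearbox, origin under its middle, z up; 130 x 120 mm in plan, flat top 40 mm above the bench, a square motor (42 mm high, reaching 103 mm from the middle) on its +x side. In the middle of its top lies a steel plate 48 mm in diameter, 10 mm thick (top 50 mm above the bench), and from it rises the upright axle stub.
- seat (a point): Point on the stub's axis in the top face of the steel plate, 50 mm above the bench, where the separator must lie. The steel stub is 26 mm in diameter, its top 37.5 mm above this point, the last 5 mm tapering to 18 mm. z up; x, y turn with the unit.
- groove (a point): Point on the stub's axis half-way up the ring groove, 26 mm above the seat point (76 mm above the bench) and 11.5 mm below the stub's top. The groove is 5 mm wide and 1.7 mm deep. When the layers are stacked, the pulley's top is 3 mm below this point.
- separator_center (a point): Centre of the loose flat, grey-brown fibre separator disc: 56 mm outer diameter, 30 mm bore, 5 mm thick, 30 g, lying flat. z is its axis.
- pulley_center (a point): Centre of the loose aluminium toothed pulley: 54 mm in diameter, 30 mm bore, 18 mm high, about 110 g, standing flat; either face may be up. z is its axis.
- pliers_grip (a point): Point half-way between the two black handles of the circlip pliers, 8 mm above their underside, where they are best gripped across. x points from the handles to the ring, y from handle to handle, z up. Handles 16 mm high, reaching 50 mm behind and 27 mm ahead of this point; here 54 mm over their outer faces at rest, 33 mm squeezed to the stop, when the faces are parallel to x.
- pliers: Loose circlip pliers lying flat on the bench, origin under the pivot, 62 mm ahead (+x) of pliers_grip, same axes. 0.19 kg, centre of mass 34 mm ahead of pliers_grip. A return spring needs 11 N on each handle at the grip point to reach the stop. When squeezed between still fingers they creep about 1 mm forward (+x); lifted by the grip point, the nose sags: the ring may hang up to 4 mm lower than where it was taken.
- ring_center (a point): Centre of the opening of the spread steel ring (the stub's axis must come here), half-way up the ring; fixed in the pliers, 126 mm ahead (+x) of pliers_grip and 6.5 mm below it, same axes. Ring 3 mm thick, underside level with the handles' underside, its eyes fast on the bent tips. Bore 23 mm at rest, too small for the stub; spread to the stop it clears the stub by about 1.5 mm.
- lever_left (a joint): Turn of each handle of the pliers about the pivot (both move together): 0 at rest, 0.165 rad squeezed to the stop screw, ring fully spread. Springs back to 0 when let go.
- tin: Bystander: closed round aluminium tin, 52 mm in diameter, 32 mm high, no bore. Origin under its centre.
- screwdriver: Bystander: screwdriver, 190 mm long, lying on the bench.
- brush: Bystander: brush, 170 mm long, lying on the bench.
- module: Bystander: dark plug-in module, 34 x 100 x 92 mm, standing. Origin under its centre.
- pinion: Bystander: small solid stepped steel pinion, 32 mm in diameter, 24 mm high. Origin under its centre.
- meter: Bystander: black hand-held meter, 75 x 150 x 37 mm, lying. Origin under its centre.
Mind the look-alikes: they are no part of the job. There is more than one size of the part that bears separator_center; the job needs the smallest.

How it is judged:
By the outcome, as a careful person would: the job done as asked, in the order asked, and still so for the second after the job is handed in, while the arm keeps its last pose, push and grip.
It also fails if it takes over 54 s, if anything falls off the work surface, if the arm or the gripper's body presses on something with over 40 N, if the wrist force passes 120 N, or if a joint passes its speed limit or range.

## Working session

There is one attempt and no reset: what is moved stays moved. The work goes in short steps, each a Python script; the robot and the scene stay as the last script left them, time stands still between calls to the robot, and variables do not carry over. Pictures are saved under pics/ and viewed, at most 13 in all, crops included, and the job is handed in when it is done.

```bash
ls; mkdir -p pics
python3 - <<'E'
from station import env,viewer
import cv2,numpy as np
for n in("scene","top"):
    im=viewer.camera(n); cv2.imwrite(f"pics/{n}0.png",im)
    p=viewer.camera_params(n); print(n,{k:np.round(v,3).tolist() for k,v in p.items()})
print(viewer.camera_params("wrist"))
a=cv2.imread("pics/top0.png"); cv2.imwrite("pics/top0b.png",cv2.resize(a,(800,600),interpolation=cv2.INTER_CUBIC))
print(env.read_state())
E
```

```text
pics
scene {'fx': 388.871, 'fy': 388.871, 'cx': 252.049, 'cy': 187.763, 'dist': [-0.004, 0.0, 0.0, 0.0, 0.0], 'pose': [[0.026, -0.582, 0.813, 1598.477], [1.0, 0.026, -0.014, -40.186], [-0.013, 0.813, 0.583, 837.251], [0.0, 0.0, 0.0, 1.0]]}
top {'fx': 450.813, 'fy': 450.813, 'cx': 246.221, 'cy': 191.836, 'dist': [0.013, 0.0, 0.0, 0.0, 0.0], 'pose': [[-0.023, 0.997, -0.072, 458.08], [-1.0, -0.024, -0.009, -45.483], [-0.011, 0.072, 0.997, 1357.017], [0.0, 0.0, 0.0, 1.0]]}
{'fx': 294.8427932932407, 'fy': 294.8427932932407, 'cx': 254.60868607622675, 'cy': 189.90258128856635, 'dist': array([-0.00263996,  0.        ,  0.        ,  0.        ,  0.        ]), 'tool_from_camera': array([[ 4.04678958e-04,  9.66448679e-01,  2.56859468e-01,
         7.08636433e+01],
       [ 9.99999914e-01, -4.14866499e-04, -1.45283427e-05,
         2.98634920e-01],
       [ 9.25214908e-05,  2.56859452e-01, -9.66448764e-01,
        -8.23796023e+01],
       [ 0.00000000e+00,  0.00000000e+00,  0.00000000e+00,
         1.00000000e+00]])}
{'time_s': 0.1, 'qpos': array([ 1.26998962e+00,  4.23758435e-01,  1.63059852e+00, -3.91429685e-05,
        1.08863349e+00, -1.89991239e-02]), 'dq': array([-0.00011059, -0.00151183, -0.00150097,  0.00029452, -0.0004258 ,
        0.00097533]), 'tau': array([ 5.44745017e-04, -5.45609057e+01, -2.74325824e+01,  6.45118486e-02,
        1.86885009e-02,  9.34960056e-07]), 'tool_pos': array([173.67291107, 599.97359597, 301.98901917]), 'orientation': array([ 1.40428974e-01,  9.90090508e-01, -6.92739895e-04, -9.41671225e-05]), 'force': array([-0.31584401,  0.36397632, -0.4943447 ]), 'wrist_torque': array([0.04502176, 0.02629508, 0.01763752]), 'grip_force': 0.0, 'width': 87.48845717933233}
```

View pics/top0b.png

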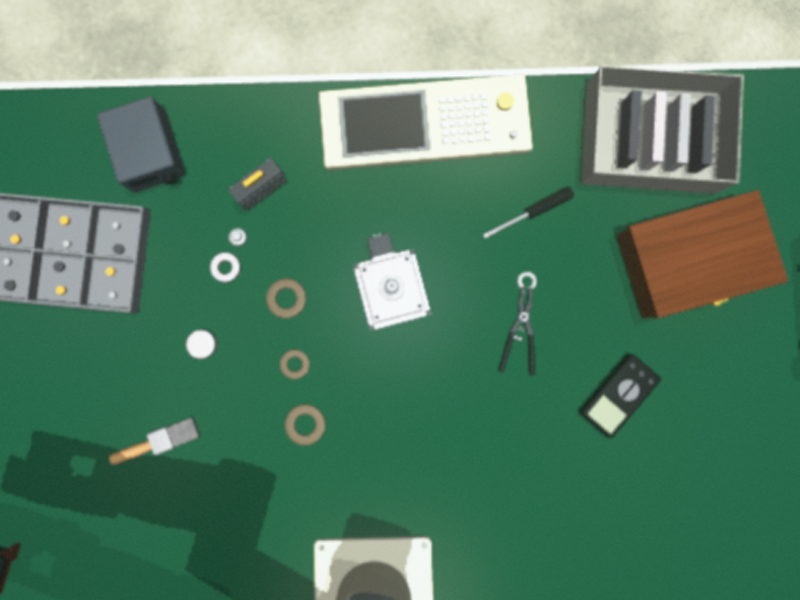

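View pics/scene0.png

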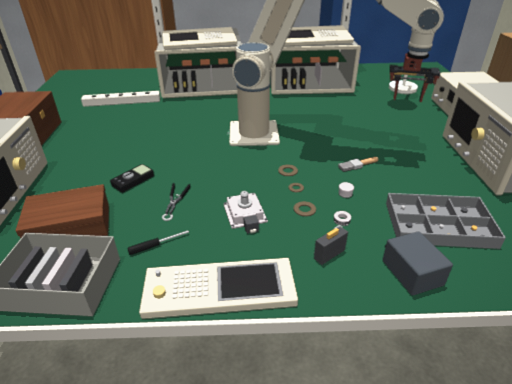

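Top view (upscaled): the smallest brown ring is at (294,364), with larger ones at (286,298) and (305,425). The pulley, which has a bore, is at (224,267), and the tin (no bore) is at (200,344). The drive is at (392,289) with its motor towards (380,245). On the pliers, the ring is at (527,281) and the handles are at about (517,370). The scene view agrees.

```bash
cat > h.py <<'E'
from station import env,set_gripper,viewer,workorder
import cv2,numpy as np
from scipy.spatial.transform import Rotation as R
def q(deg,pitch=0): # tool down, tool x at heading deg
    return (R.from_euler('z',deg,degrees=True)*R.from_euler('y',pitch)*R.from_quat([1,0,0,0])).as_quat()
def campose(n,st=None):
    p=viewer.camera_params(n)
    if n!="wrist": return p,np.array(p['pose'])
    st=st or env.read_state(); T=np.eye(4); T[:3,:3]=R.from_quat(st['orientation']).as_matrix(); T[:3,3]=st['tool_pos']
    return p,T@np.array(p['tool_from_camera'])
def K(p): return np.array([[p['fx'],0,p['cx']],[0,p['fy'],p['cy']],[0,0,1.]])
def unproj(uv,z,pc):
    p,T=pc; u=cv2.undistortPoints(np.array(uv,float).reshape(-1,1,2),K(p),np.array(p['dist'])).reshape(-1,2)
    d=np.c_[u[:,0],-u[:,1],-np.ones(len(u))]@T[:3,:3].T; o=T[:3,3]
    return o+d*((z-o[2])/d[:,2])[:,None]
def proj(P,pc):
    p,T=pc; c=(np.atleast_2d(P)-T[:3,3])@T[:3,:3]; c=c*[1,-1,-1]
    return cv2.projectPoints(c,np.zeros(3),np.zeros(3),K(p),np.array(p['dist']))[0].reshape(-1,2)
def snap(n,name):
    st=env.read_state(); im=viewer.camera(n); cv2.imwrite(f"pics/{name}.png",im); return im,campose(n,st)
E
python3 - <<'E'
from h import *
pc=campose("top"); s=.64
for n,(u,v),z in[("sep",(294,364),5),("pulley",(224,267),18),("stub",(392,286),87),("motor",(380,245),42),("ring",(527,281),3),("handles",(517,371),16),("pivot",(524,317),16)]:
    print(n,unproj([(u*s,v*s)],z,pc).round(0))
env.reach([570,130,300],q(0)); im,pc=snap("wrist","w1"); print(env.read_state()['time_s'],env.read_state()['tool_pos'],env.read_state()['qpos'].round(2))
cv2.imwrite("pics/w1b.png",cv2.resize(im,(800,600),interpolation=cv2.INTER_CUBIC))
import pickle;pickle.dump(pc,open("w1.pkl","wb"))
E
```

```text
sep [[436. 144.   5.]]
pulley [[625. 273.  18.]]
stub [[574. -47.  87.]]
motor [[656. -27.  42.]]
ring [[ 585. -308.    3.]]
handles [[ 414. -280.   16.]]
pivot [[ 515. -297.   16.]]
2.35 [569.86813073 130.7122945  300.00919052] [0.21 0.37 1.72 0.   1.05 1.77]
```

View pics/w1b.png

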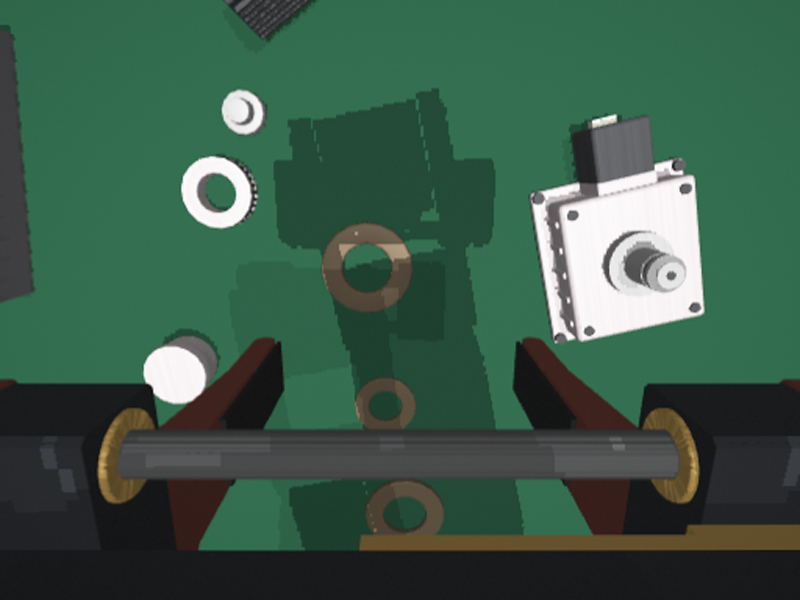

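Wrist view (800 px): the small separator is at (386,405), between the larger ones. The pulley is at (216,192), the tin at (180,370), and the stub top at (671,275). Next I'll measure the pulley, stub and separator more closely.

```bash
cat >> h.py <<'E'
from scipy.optimize import least_squares
def circ(P):
    f=lambda c: np.hypot(P[:,0]-c[0],P[:,1]-c[1])-c[2]
    r=least_squares(f,[*P.mean(0)[:2],20],loss='soft_l1',f_scale=.5); return r.x,np.std(r.fun)
def blob(mask,xy,z,pc,hull=False):
    """contour of the mask blob nearest xy: (outer circle, hole circle)"""
    cs,h=cv2.findContours(mask.astype(np.uint8),cv2.RETR_CCOMP,cv2.CHAIN_APPROX_NONE); out=[]
    for c,hh in zip(cs,h[0]):
        if len(c)<30: continue
        P=unproj(c.reshape(-1,2),z,pc); x,s=circ(P)
        if np.hypot(*(x[:2]-xy))<25 and 5<x[2]<60: out.append((hh[3]>=0,x.round(1),round(s,2),len(c)))
    return out
def hsv(im): return [a.astype(int) for a in cv2.split(cv2.cvtColor(im,cv2.COLOR_BGR2HSV))]
E
python3 - <<'E'
from h import *
import pickle
pc=pickle.load(open("w1.pkl","rb")); s=.64
im=cv2.imread("pics/w1.png");
H,S,V=hsv(im)
P=unproj([(216*s,192*s)],18,pc)[0]; print("pulley",P, blob((S<60)&(V>120),P[:2],18,pc))
P=unproj([(671*s,275*s)],87.5,pc)[0]; print("stub",P)
for uv in[(386,405),(366,267),(405,515)]:
    P=unproj([np.array(uv)*s],5,pc)[0]; print(P,blob((H<35)&(S>30),P[:2],5,pc))
t=env.read_state()['time_s']
env.reach([400,144,180],q(0)); im,pc=snap("wrist","w2")
print(env.read_state()['time_s']-t)
H,S,V=hsv(im); print(blob((H<35)&(S>30),(436,144),5,pc))
cv2.imwrite("pics/w2b.png",cv2.resize(im,(800,600)))
E
```

```text
pulley [625.83137462 271.56865617  18.        ] [(np.False_, array([625.6, 271.8,  26.7]), np.float64(0.35), 128), (np.True_, array([625.6, 271.4,  15. ]), np.float64(0.33), 70)]
stub [575.78766258 -47.66639635  87.5       ]
[437.8584731  141.55014838   5.        ] [(np.False_, array([438.3, 142.7,  26.5]), np.float64(0.92), 103), (np.True_, array([438.1, 142.8,  15.6]), np.float64(0.39), 59)]
[564.58479556 157.59756748   5.        ] [(np.False_, array([564.2, 157.2,  37. ]), np.float64(0.41), 162), (np.True_, array([564.2, 157.3,  21.2]), np.float64(0.38), 90)]
[320.33764661 123.71457217   5.        ] [(np.True_, array([323. , 124.4,  20.6]), np.float64(0.61), 71)]
0.8916999999999997
[(np.False_, array([437.1, 143. ,  26.9]), np.float64(0.27), 177), (np.True_, array([437. , 142.9,  15.3]), np.float64(0.24), 98)]
```

View pics/w2b.png

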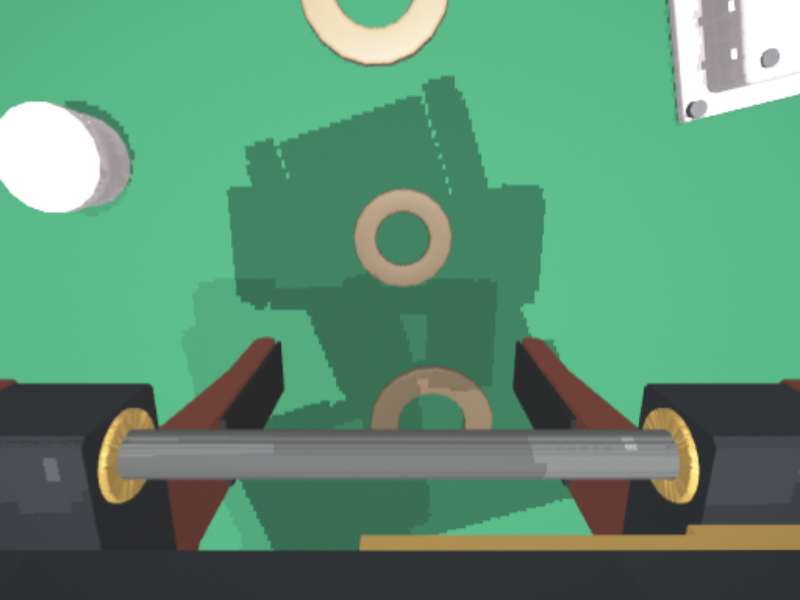

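Only the middle disc fits: measured radii are about 27.4 and 14.9 mm after allowing for pixel edges, and its neighbours are about 37 mm. It sits at (437,143). I'll pick it up, then measure the disc in the gripper and the stub in one picture.

Run:
```python
from h import *
t=env.read_state()['time_s']
env.reach([437,143,130],q(0))
env.move_l([437,143,81.5],rate=100,f_stop=8)
set_gripper(40); st=env.read_state(); print(st['width'],st['grip_force'],st['tool_pos'])
env.move_l([437,143,190],rate=200)
env.reach([510,-47,250],q(0)); env.hold(.2)
im,pc=snap("wrist","w3"); st=env.read_state(); print(st['width'],st['tool_pos'],st['time_s'])
import pickle; pickle.dump(pc,open("w3.pkl","wb"))
H,S,V=hsv(im); print(blob((H<35)&(S>30),st['tool_pos'][:2],st['tool_pos'][2]-78+2,pc))
cv2.imwrite("pics/w3b.png",cv2.resize(im,(800,600)))
```

```text
54.29889846140781 30.00064834021032 [437.14846329 143.0334554   81.67755474]
54.00719791170467 [509.62298984 -45.78229907 249.52147911] 6.675
[(np.False_, array([510.1, -45. ,  26.9]), np.float64(0.32), 257), (np.True_, array([510.3, -45.2,  14.9]), np.float64(0.19), 141)]
```

View pics/w3b.png

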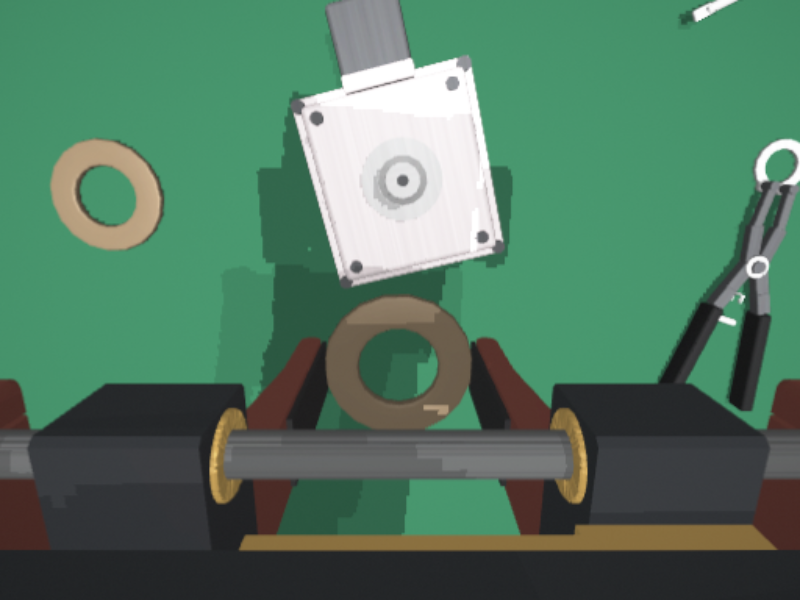

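The disc is gripped level and centred at (398,363). The stub top with its centre hole is at (403,181). The pliers show at right: ring (782,163), pivot (757,267).

Run:
```python
from h import *
import pickle
pc=pickle.load(open("w3.pkl","rb")); im=cv2.imread("pics/w3.png"); g=cv2.cvtColor(im,cv2.COLOR_BGR2GRAY).astype(float)
u0,v0=int(403*.64),int(181*.64)
w=np.clip(130-g[v0-5:v0+6,u0-5:u0+6],0,None); yy,xx=np.mgrid[v0-5:v0+6,u0-5:u0+6]
print(g[v0-10:v0+11:2,u0-10:u0+11:2].astype(int))
c=[(w*xx).sum()/w.sum(),(w*yy).sum()/w.sum()]; print(c,unproj([c],87.5,pc))
print("px/mm",proj([[575,-47,87.5],[585,-47,87.5]],pc))
st=env.read_state(); print(st['tool_pos'],st['time_s'],pc[1][:3,3])
# drive heading from the four bright-top screws
s=.64; A=unproj([np.array(p)*s for p in[(317,118),(452,83),(482,237),(356,267)]],40,pc); print(A.mean(0),A)
```

```text
[[184 187 204 226 234 233 233 229 202 182 186]
 [182 199 231 231 230 229 230 229 230 222 186]
 [178 227 230 228 229 230 231 231 233 232 194]
 [212 230 230 231 231 204 219 231 230 230 228]
 [226 230 230 230 127 103 104 226 232 233 233]
 [225 228 228 230 103 103 102 167 232 231 231]
 [226 229 230 230 110 103 102 216 230 230 230]
 [199 229 228 228 222 196 204 230 229 231 225]
 [167 228 228 228 228 229 229 230 229 230 173]
 [165 170 227 229 229 230 230 230 230 202 166]
 [165 156 178 221 229 229 229 218 190 163 165]]
[np.float64(257.44654088050316), np.float64(115.3182389937107)] [[575.50886275 -47.25556176  87.5       ]]
px/mm [[257.12539786 115.97060842]
 [257.18189078 103.00329257]]
[509.62298984 -45.78229907 249.52147911] 6.675 [578.30238405 -44.95341827 331.62985196]
[575.40256767 -47.47134701  40.        ] [[610.6842889    3.11693996  40.        ]
 [630.03721963 -76.46355326  40.        ]
 [540.19916188 -98.36396608  40.        ]
 [520.68960026 -18.17480866  40.        ]]
```

```bash
cat >> h.py <<'E'
def go(p,rot=None,rate=150,f=None,settle=.3):
    """line move, then one correction of the settled xy offset"""
    p=np.array(p,float); hit=env.move_l(p,rot,rate,f) if rot is not None else env.move_l(p,rate=rate,f_stop=f)
    env.hold(settle); st=env.read_state(); return hit,(st['tool_pos']-p).round(2),st
def over(p,rot=None):
    h,e,st=go(p,rot); h2,e2,st=go(np.array(p)-e,None,50,settle=.3); print("err",e,"then",(st['tool_pos']-np.array(p)).round(2)); return e
E
python3 - <<'E'
from h import *
p=np.array([574.9,-48.0,200]); e=over(p,q(0)); st=env.read_state(); print(st['time_s'],st['orientation'],st['force'])
p[2]=132.2; h,e2,st=go(p-e,rate=80,f=8); print(h,st['tool_pos'],st['force'],st['time_s'])
im,pc=snap("wrist","w4"); H,S,V=hsv(im); print(blob((H<35)&(S>30),st['tool_pos'][:2],55,pc))
E
```

```text
err [-0.17 -0.05  0.61] then [ 0.18  0.05 -0.65]
8.225 [ 9.99999999e-01  2.00713987e-05 -4.25711683e-05  3.84580004e-07] [-1.00325576  0.29472235 -0.09145529]
True [574.18830267 -47.84112076 131.02150154] [1.53765352 0.04369113 1.16315315] 9.35
[(np.False_, array([574.4, -47.2,  26.7]), np.float64(5.3), 372)]
```

Run:
```python
from h import *
set_gripper(80); st=env.read_state(); print(st['width'],st['tool_pos'],st['force'],st['time_s'])
env.move_l([575,-48,180],rate=200)
env.reach([505,-47,200],q(0)); im,pc=snap("wrist","w5")
H,S,V=hsv(im); print(blob((H<35)&(S>30),(575,-47),55,pc))
P=proj([[575.5,-47.3,60]],pc)[0].astype(int); print(P)
c=im[max(P[1]-70,0):P[1]+90,P[0]-100:P[0]+100]; cv2.imwrite("pics/w5c.png",cv2.resize(c,None,fx=3,fy=3))
print(env.read_state()['time_s'])
```

```text
80.1166353689062 [573.60830603 -47.81004984 130.83912206] [-0.42519405 -0.19216406 -1.04818843] 10.0
[(np.False_, array([573.5, -47.2,  27. ]), np.float64(0.22), 211), (np.True_, array([574.7, -47.2,  16. ]), np.float64(0.47), 124)]
[255 107]
10.8333
```

View pics/w5c.png

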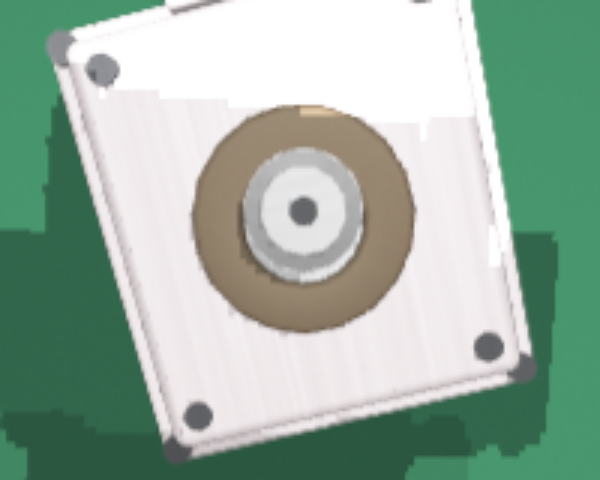

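The separator lies flat on the plate around the stub, whose centre shows at (303,211) in the crop. Pulley next.

```bash
cat >> h.py <<'E'
def dot(im,pc,xy,z=87.5):
    g=cv2.cvtColor(im,cv2.COLOR_BGR2GRAY).astype(float); u,v=proj([[*xy,z]],pc)[0].round().astype(int)
    w=np.clip(150-g[v-5:v+6,u-5:u+6],0,None); yy,xx=np.mgrid[v-5:v+6,u-5:u+6]
    return unproj([[(w*xx).sum()/w.sum(),(w*yy).sum()/w.sum()]],z,pc)[0]
E
python3 - <<'E'
from h import *
import pickle
st=env.read_state(); pc=campose("wrist",st); print("dot",dot(cv2.imread("pics/w5.png"),pc,(575,-47.3)))
env.reach([560,271.6,180],q(0)); env.hold(.2); im,pc=snap("wrist","w6")
H,S,V=hsv(im); b=blob((S<60)&(V>120),(625.6,271.6),18,pc); print(b)
b=[x for x in b if not x[0]]; b=min(b,key=lambda x:x[2]); x,y,r=b[1]
assert abs(r-27)<1.5 and np.hypot(x-625.6,y-271.6)<3
env.reach([x,y,125],q(0)); print(env.move_l([x,y,84],rate=100,f_stop=8))
set_gripper(40); st=env.read_state(); print(st['width'],st['grip_force'],st['tool_pos'],st['time_s'])
env.move_l([x,y,190],rate=200)
env.reach([510,-47,250],q(0)); env.hold(.3)
im,pc=snap("wrist","w7"); st=env.read_state(); print(st['width'],st['tool_pos'],st['time_s']); pickle.dump((pc,st),open("w7.pkl","wb"))
print("dot",dot(im,pc,(575,-47.3)))
H,S,V=hsv(im); print(blob((S<60)&(V>110),st['tool_pos'][:2],st['tool_pos'][2]-84+18,pc))
cv2.imwrite("pics/w7b.png",cv2.resize(im,(800,600)))
E
```

```text
dot [576.52552053 -47.17517754  87.5       ]
[(np.False_, array([625.5, 272. ,  26.7]), np.float64(0.24), 191), (np.True_, array([626. , 271.8,  14.3]), np.float64(0.23), 101)]
False
53.54211719885183 30.000619813799858 [625.73142433 272.04509499  84.46249337] 13.85
53.714359461980465 [510.18251503 -46.52109913 249.83392319] 16.1833
dot [575.55322118 -47.13260819  87.5       ]
[(np.False_, array([512.5, -45.9,  26.1]), np.float64(1.79), 337), (np.True_, array([514.5, -45.9,  12. ]), np.float64(0.95), 125)]
```

View pics/w7b.png

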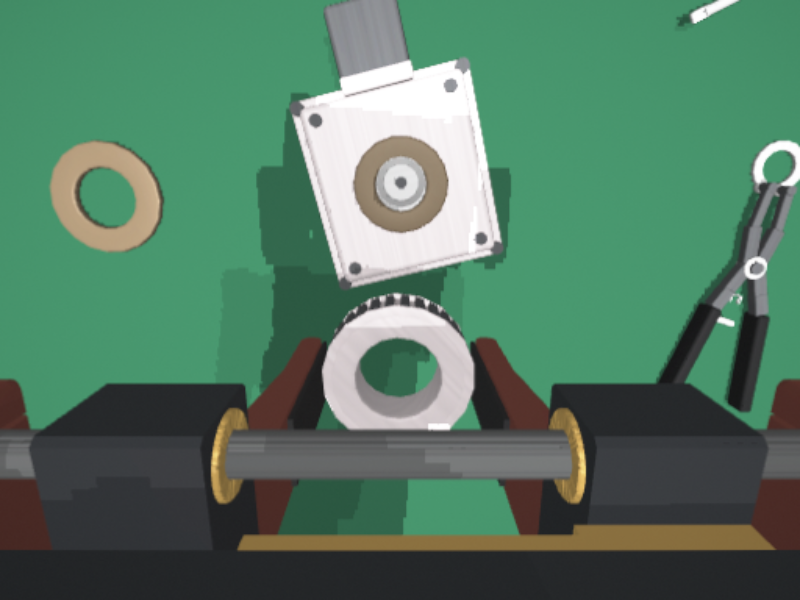

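Pulley held level at (398,370); the separator and stub look right at (401,183). I'll place it now.

Run:
```python
from h import *
env.reach([575.5,-47.9,200],q(0)); env.hold(.2)
print([env.read_state()['tool_pos'].round(2).tolist() for _ in range(3)])
h,e,st=go([575.5,-47.9,139.3],rate=80,f=8); print(h,st['tool_pos'],st['force'])
set_gripper(80); st=env.read_state(); print(st['width'],st['tool_pos'],st['time_s'])
env.move_l([575.5,-47.9,190],rate=200)
env.reach([505,-47,200],q(0)); env.hold(.2); im,pc=snap("wrist","w8"); print("dot",dot(im,pc,(575,-47.3)))
H,S,V=hsv(im); print(blob((S<60)&(V>120),(575,-47),73,pc))
P=proj([[575.5,-47.3,60]],pc)[0].astype(int)
c=im[max(P[1]-70,0):P[1]+90,P[0]-100:P[0]+100]; 
# go on to the pliers
env.reach([470,-288,200],q(-7)); env.hold(.2); im,pc=snap("wrist","w9"); print(env.read_state()['time_s'])
import pickle; pickle.dump(pc,open("w9.pkl","wb"))
cv2.imwrite("pics/w9b.png",np.hstack([cv2.resize(im,(560,420)),cv2.resize(c,(240,420*1))[:420]]))
```

```text
[[575.02, -47.89, 200.78], [575.02, -47.89, 200.78], [575.02, -47.89, 200.78]]
True [574.47863372 -47.74577017 138.96772245] [1.61321128 0.05795197 2.22118878]
79.85061907242866 [573.96105854 -47.76666539 138.84882201] 18.45
dot [575.57768306 -47.14139377  87.5       ]
[(np.False_, array([580. , -45.7,  55.6]), np.float64(6.64), 610)]
20.7
```

View pics/w9b.png

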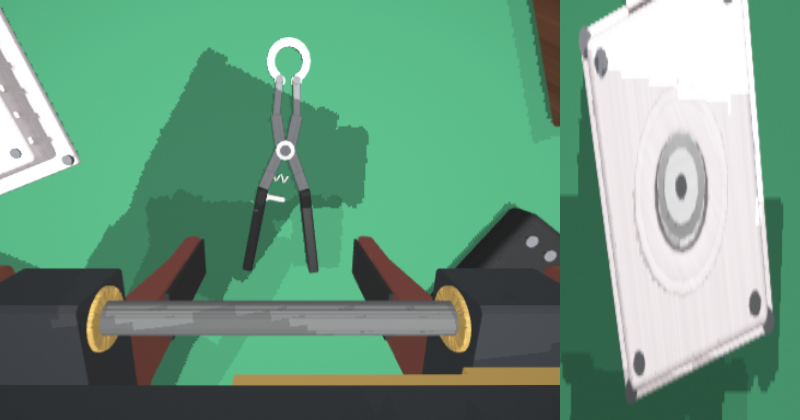

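Left: pliers with ring at (289,60), pivot (286,150) and handle ends (247,268) and (313,268). Right: the pulley sits concentric around the stub, with the separator hidden beneath it.

```bash
cat > pl.py <<'E'
from h import *
def pliers(im,pc,zr=3,zp=16):
    H,S,V=hsv(im); m=((S<60)&(V>150)).astype(np.uint8); k=512/560; out={}
    for n,(u,v),z in(("ring",(289,60),zr),("pivot",(286,150),zp)):
        box=np.zeros_like(m); u,v=int(u*k),int(v*k); r=30 if n=="ring" else 12; box[max(v-r,0):v+r,u-r:u+r]=1
        cs,h=cv2.findContours(m*box,cv2.RETR_CCOMP,cv2.CHAIN_APPROX_NONE)
        out[n]=[(hh[3]>=0,*circ(unproj(c.reshape(-1,2),z,pc))) for c,hh in zip(cs,h[0]) if len(c)>15]
    blk=((V<75)&(S<120)).astype(np.uint8); blk[:int(180*k)]=0; blk[int(275*k):]=0; blk[:,:int(235*k)]=0; blk[:,int(330*k):]=0
    n,l,st,c=cv2.connectedComponentsWithStats(blk)
    for i in range(1,n):
        if st[i,4]>150:
            P=unproj(np.argwhere(l==i)[:,::-1],zp,pc)[:,:2]; out[f"h{i}"]=(cv2.minAreaRect(P.astype(np.float32)),cv2.fitLine(P.astype(np.float32),2,0,.1,.1).ravel())
    return out
E
python3 - <<'E'
from pl import *
import pickle
np.set_printoptions(precision=2,suppress=True)
o=pliers(cv2.imread("pics/w9.png"),pickle.load(open("w9.pkl","rb")))
for k,v in o.items(): print(k,v)
E
```

```text
ring [(np.False_, array([ 584.39, -307.76,   16.88]), np.float64(3.465212741876211))]
pivot [(np.False_, array([ 516.74, -297.2 ,    7.76]), np.float64(0.2987409740977618)), (np.True_, array([ 516.59, -297.14,    4.34]), np.float64(0.30786264234625155))]
h1 (((451.49786376953125, -262.7400817871094), (8.772576332092285, 76.57752227783203), 71.5604476928711), array([   0.95,   -0.31,  452.52, -263.1 ], dtype=float32))
h2 (((444.53021240234375, -309.5519104003906), (75.39947509765625, 9.270539283752441), 0.6121323108673096), array([   1.  ,    0.  ,  453.66, -309.11], dtype=float32))
```

```bash
cat >> pl.py <<'E'
def ringfit(im,pc,c0,z=3,zin=3):
    H,S,V=hsv(im); m=((S<60)&(V>150)).astype(np.uint8)
    c=np.array(c0,float)
    P=np.vstack([unproj(k.reshape(-1,2),z,pc) for k in cv2.findContours(m,cv2.RETR_CCOMP,cv2.CHAIN_APPROX_NONE)[0]])
    for _ in range(8):
        d=np.hypot(*(P[:,:2]-c[:2]).T); Q=P[d<25]; d=d[d<25]; mid=(np.percentile(d,8)+np.percentile(d,85))/2
        I,_s=circ(Q[d<mid]); O,_t=circ(Q[(d>mid)&(d<mid+6)]); c=(I[:2]+O[:2])/2
    return I,_s,O,_t
E
python3 - <<'E'
from pl import *
import pickle
np.set_printoptions(precision=2,suppress=True)
pc=pickle.load(open("w9.pkl","rb")); print(pc[1][:3,3])
print(ringfit(cv2.imread("pics/w9.png"),pc,(586,-308)))
E
```

```text
[ 538.71 -294.47  282.38]
(array([ 584.79, -307.85,   11.63]), np.float64(0.6652102968998018), array([ 585.04, -307.83,   17.29]), np.float64(0.9384899483160472))
```

Run:
```python
from pl import *
import pickle
np.set_printoptions(precision=2,suppress=True)
a=-8.9; d=np.array([np.cos(np.radians(a)),np.sin(np.radians(a))])
ring=np.array([584.9,-307.8]); g=ring-116*d; print("tcp",g)
env.reach([*g,125],q(a)); print(env.move_l([*g,81.5],rate=100,f_stop=8))
env.hold(.2); im0,_=snap("wrist","w10"); 
set_gripper(28); env.hold(.3); im1,p1=snap("wrist","w11"); st=env.read_state(); print(st['width'],st['grip_force'],st['tool_pos'],st['force'])
env.move_l([*g,200],rate=120); env.hold(.4); im2,p2=snap("wrist","w12"); st=env.read_state(); print(st['width'],st['grip_force'],st['tool_pos'],st['force'],st['wrist_torque'],st['time_s'])
pickle.dump((p1,p2),open("w12.pkl","wb"))
cv2.imwrite("pics/w12b.png",np.hstack([cv2.resize(i[:240,150:360],None,fx=1.9,fy=2.4) for i in(im1,im2)]))
```

```text
tcp [ 470.3  -289.85]
False
31.810998757156213 30.000782310962677 [ 470.33 -289.91   81.55] [-0.5  -0.49  1.53]
31.934041956453566 29.992475509643555 [ 470.26 -289.82  199.8 ] [-0.22  0.18 -1.71] [0.03 0.24 0.02] 24.6667
```

View pics/w12b.png

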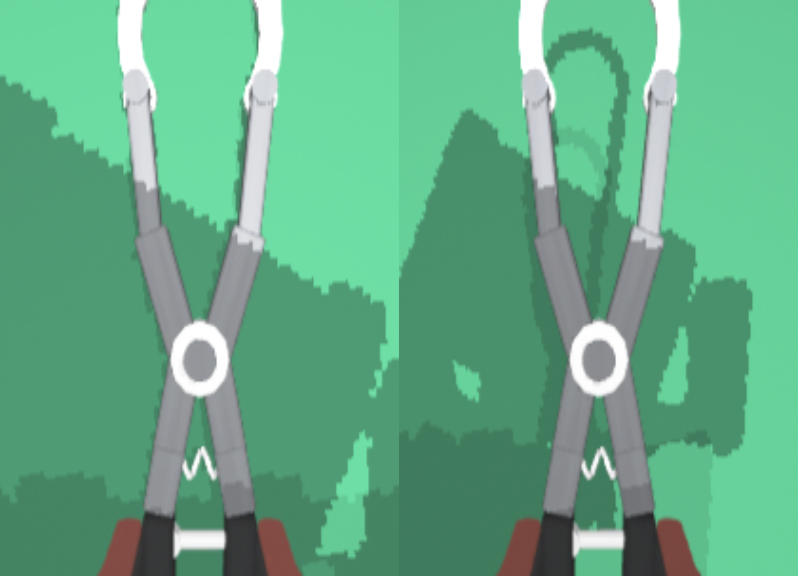

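Left is squeezed on the bench, right is lifted. The stop screw meets the other handle at (200,540) and the ring is open, cut by the picture's top edge. The eyes are at (137,85) and (262,85), and the view hardly changed on lifting. Next I'll measure the sag and the ring centre.

```bash
cat >> pl.py <<'E'
def arcs(im,pc,z,tx,ty=0,dz=None):
    """inner & outer ring arc points in tool xy at world z (visible part, ahead of the eyes)"""
    H,S,V=hsv(im); m=((S<60)&(V>205)).astype(np.uint8)
    T=pc[1]@np.linalg.inv(np.array(viewer.camera_params('wrist')['tool_from_camera']))
    inn,out=[],[]
    for v in range(0,26):
        r=m[v,150:360]; u=np.flatnonzero(r)+150
        if len(u)<6: continue
        gap=np.argmax(np.diff(u)); 
        inn+=[(u[gap]+.5,v),(u[gap+1]-.5,v)]; out+=[(u[0]-.5,v),(u[-1]+.5,v)]
    f=lambda L:((unproj(L,z,pc)-T[:3,3])@T[:3,:3])[:,:2]
    return f(inn),f(out)
E
python3 - <<'E'
from pl import *
import pickle
np.set_printoptions(precision=2,suppress=True)
p1,p2=pickle.load(open("w12.pkl","rb")); i1,i2=[cv2.imread(f"pics/w{n}.png") for n in(11,12)]
for im,pc,z in((i1,p1,3),(i2,p2,118.3+3)):
    a,b=arcs(im,pc,z,116); (ca,sa),(cb,sb)=circ(a),circ(b); print("in",ca,sa,"out",cb,sb,len(a))
    for r in(14,14.5,15): print(r,least_squares(lambda c:np.hypot(*(a-c).T)-r,[115,0]).x)
g1,g2=[cv2.cvtColor(i,cv2.COLOR_BGR2GRAY) for i in(i1,i2)]
# shifts of pliers features (pixels of im1)
pts={"eyeL":(222,36),"eyeR":(288,36),"pivot":(255,150),"screw":(255,225),"spring":(255,193)}
for n,(u,v) in pts.items():
    h=7 if 'eye' in n else 14; t=g1[v-h:v+h+1,u-h:u+h+1]; r=cv2.matchTemplate(g2[v-h-5:v+h+6,u-h-5:u+h+6],t,cv2.TM_CCOEFF_NORMED)
    _,mx,_,l=cv2.minMaxLoc(r); sub=[]
    for ax in(0,1):
        p=[r[l[1]+(k if ax else 0),l[0]+(0 if ax else k)] for k in(-1,0,1)]; sub.append((p[0]-p[2])/(2*(p[0]-2*p[1]+p[2])))
    print(n,round(mx,3),(np.array(l)-5+sub))
T=p2[1]@np.linalg.inv(np.array(viewer.camera_params('wrist')['tool_from_camera']))
for x,zz in((106,78),(62-10,70)):
    P=[(T@[x,10,zz+k,1])[:3] for k in(0,1,2)]; print(x,proj(P,p2)[1:]-proj(P,p2)[0])
E
```

```text
in [114.95  -0.25  15.19] 0.1810665310290244 out [114.97  -0.3   21.17] 0.15835320195985098 52
14 [115.38  -0.25]
14.5 [115.29  -0.25]
15 [115.1   -0.25]
in [114.58  -0.18  14.83] 0.16189053743298215 out [114.66  -0.24  20.75] 0.13144505150393063 52
14 [115.11  -0.18]
14.5 [114.88  -0.18]
15 [114.31  -0.18]
eyeL 0.913 [0.12 0.04]
eyeR 0.919 [-0.   -0.12]
pivot 0.993 [ 0.02 -0.07]
screw 0.909 [0.1  0.09]
spring 0.947 [ 0.03 -0.08]
106 [[-0.14  0.52]
 [-0.28  1.02]]
52 [[-0.13 -0.21]
 [-0.26 -0.42]]
```

Sag is under about 0.3 mm. The ring centre is at tool (115.0, -0.2), as expected. I'll go to a hover above the stub and compare the two in one picture.

Run:
```python
from pl import *
import pickle
np.set_printoptions(precision=2,suppress=True)
a=-8.9; p=np.array([461.9,-29.55,186])
env.move_l(p,q(a),rate=130); env.hold(.4)
Z=[]
for _ in range(6): env.hold(.05); Z.append(env.read_state()['tool_pos'])
print(np.array(Z)-p)
im,pc=snap("wrist","w13"); st=env.read_state(); print(st['width'],st['grip_force'],st['time_s'],pc[1][:3,3])
pickle.dump((pc,Z),open("w13.pkl","wb"))
T=pc[1]@np.linalg.inv(np.array(viewer.camera_params('wrist')['tool_from_camera']))
D=dot(im,pc,(575.5,-47.2)); print("dot",D,((D-T[:3,3])@T[:3,:3])[:2])
x,b=arcs(im,pc,T[2,3]-78.5,115); print(circ(x),circ(b))
cv2.imwrite("pics/w13b.png",cv2.resize(im[:170,150:360],None,fx=3.5,fy=3.5))
```

```text
[[-0.01 -0.05 -0.01]
 [ 0.02 -0.02 -0.  ]
 [ 0.01 -0.02  0.01]
 [ 0.01 -0.   -0.01]
 [-0.03  0.01 -0.01]
 [ 0.02  0.02  0.01]]
32.14644988999958 29.992409348487854 27.575 [529.77 -39.7  268.39]
dot [575.7  -47.05  87.5 ] [115.11  -0.28]
(array([ 17.  , -25.59, 104.2 ]), np.float64(2.105653835050671)) (array([101.73,  -6.84,  41.17]), np.float64(0.8696948771634863))
```

View pics/w13b.png

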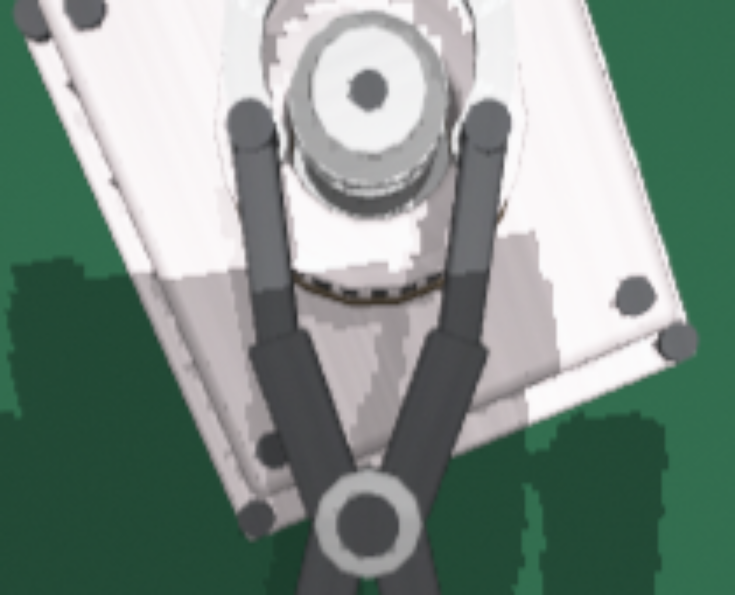

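At hover, the stub's centre hole at (368,90) sits midway between the eyes at (250,122) and (488,122). In tool coordinates the hole is at (115.1,-0.3) and the ring centre at (115.0,-0.2), so they're aligned. I'll lower it with force watching.

Run:
```python
from pl import *
np.set_printoptions(precision=2,suppress=True)
st=env.read_state(); print(st['force'],st['wrist_torque'])
for z in(172,164,156.2):
    h=env.move_l([462.0,-29.6,z],rate=40,f_stop=5); env.hold(.3); st=env.read_state()
    print(z,h,st['tool_pos'],st['force'],st['wrist_torque'],st['width'],st['time_s'])
    if h: break
im,pc=snap("wrist","w14"); i2,pc2=snap("scene","s14")
u,v=proj([[575.5,-47.5,76]],pc2)[0].astype(int); print(u,v)
A=cv2.resize(im[:150,150:360],(504,360)); B=cv2.resize(i2[v-25:v+25,u-20:u+20],(288,360),interpolation=cv2.INTER_CUBIC)
cv2.imwrite("pics/w14b.png",np.hstack([A,B]))
```

```text
[ 0.12  0.43 -1.78] [-0.01  0.17 -0.02]
172 False [462.11 -29.62 172.16] [ 0.28 -1.47 -1.85] [ 0.02  0.22 -0.02] 31.840255874929063 28.375
164 False [462.08 -29.59 164.09] [-0.35  0.63 -1.69] [-0.06  0.13 -0.01] 31.97440435002463 29.025
156.2 False [462.08 -29.6  156.28] [-0.13  0.55 -0.97] [ 0.04  0.19 -0.  ] 31.92990796148114 29.6667
244 194
```

View pics/w14b.png

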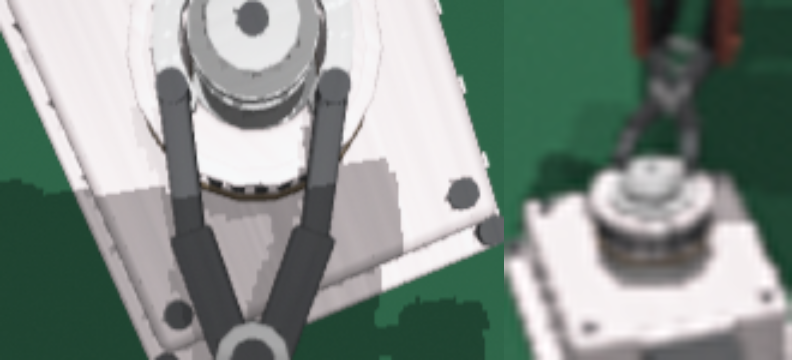

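The ring is down around the stub above the pulley (eyes at (172,85) and (333,85)), and the stub is centred between the arms. I'll average the force to make sure it isn't leaning on anything.

Run:
```python
from h import *
np.set_printoptions(precision=2,suppress=True)
F=[]
for _ in range(20): env.hold(.03); s=env.read_state(); F.append(np.r_[s['force'],s['wrist_torque'],s['tool_pos'][2],s['width']])
F=np.array(F); print(F.mean(0),F.std(0)/20**.5,s['time_s'])
g=[cv2.cvtColor(cv2.imread(f"pics/w{n}.png"),cv2.COLOR_BGR2GRAY) for n in(11,13,14)]
for n,(u,v) in {"eyeL":(222,36),"eyeR":(288,36)}.items(): # eye disc edges against the hover picture
    print(n,[cv2.minMaxLoc(cv2.matchTemplate(cv2.resize(x[v-14:v+14,u-14:u+14],None,fx=4,fy=4),cv2.resize(g[1][v-8:v+8,u-8:u+8],None,fx=4,fy=4),cv2.TM_CCOEFF_NORMED))[1::2] for x in g])
```

```text
[ -0.     0.15  -1.91   0.01   0.19   0.   156.22  32.07] [0.11 0.1  0.15 0.01 0.01 0.01 0.01 0.03] 30.4333
eyeL [(0.33590617775917053, (26, 26)), (0.9959728717803955, (24, 24)), (0.8408873677253723, (23, 25))]
eyeR [(0.5731199383735657, (23, 27)), (0.9943133592605591, (24, 24)), (0.8857817649841309, (24, 24))]
```

The load equals the pliers' weight alone (-1.9 N, no side force), so nothing is leaning. Height is right and the grip is at the stop. Handing in.

```bash
python3 -c "
from h import *
print(workorder.sign_off())"
```

```text
the job is handed in; nothing more can be done
None
```

The clutch is rebuilt and handed in at about 30 s of the 54 s: separator and pulley are stacked on the stub, and the pliers still hold the spread ring at about groove height, with no load on the pulley. The ring's height comes from the arm position plus a small sag estimate, not from a direct measurement.

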